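# Issue a hinge-pin kit from the gravity dispensers

### The job

Issue one hinge kit from the two sloping gravity dispensers on the stores counter: let two of the short hollow bushes and one of the long solid pins, no more, roll down to the pick-up ends below the gates. Work each dispenser only with its rocking paddle at the upper end: with the fingertips press it fully down, which lifts the gate and lets one part out, then let it come right back up. Leave the issued parts lying there, do not touch any part or gate by hand, and leave the other things on the counter where they stand.

Things in the scene. Friction and masses are not known exactly. Their poses are not given: they have to be found in the camera images.
- bush_dispenser: Fixed gravity dispenser of the short hollow bushes: open track 64 mm wide, 12 degrees down, on a base 351 x 100 mm. Origin: centre of the base's underside; x downhill, away from the robot, z up. Paddle at x -139, gate at x 70, end stop of the pick-up end at x 165 mm. Waiting parts lie across the track with centres below x 70; issued parts come to rest at x about 150 and 117 mm.
- bush_paddle (a point): Middle of the top of the bush dispenser's paddle, a flat rubber-topped plate, 44 mm along x and 84 mm across, behind the track's upper end, clear above. At rest 126 mm above the table, tilted 0.17 rad with its robot-side edge higher; pressed fully 78 mm above the table, tilted 0.17 rad the other way; in between it goes straight down, within 3 mm.
- bush_lever (a joint): Lever of the bush dispenser: 0 paddle up, gate shut; 0.34 rad paddle fully down on a rigid stop, gate up. Springs back: 4 N on the paddle starts it, 8 N reaches the stop. The first part gets free at about 0.25 rad and rolls out in under 1 s; tongues in the floor hold back the rest, which roll on by one, within 1 s, once the paddle is up. One full press and return: one part.
- pin_dispenser: Fixed gravity dispenser of the long solid pins: open track 94 mm wide, 12 degrees down, on a base 306 x 130 mm. Origin: centre of the base's underside; x downhill, away from the robot, z up. Paddle at x -118, gate at x 73, end stop of the pick-up end at x 142 mm. Waiting parts lie across the track with centres below x 73; issued parts come to rest at x about 132 mm.
- pin_paddle (a point): Middle of the top of the pin dispenser's paddle, a flat rubber-topped plate, 44 mm along x and 114 mm across, behind the track's upper end, clear above. At rest 118 mm above the table, tilted 0.17 rad with its robot-side edge higher; pressed fully 71 mm above the table, tilted 0.17 rad the other way; in between it goes straight down, within 3 mm.
- pin_lever (a joint): Lever of the pin dispenser: 0 paddle up, gate shut; 0.34 rad paddle fully down on a rigid stop, gate up. Springs back: 4 N on the paddle starts it, 8 N reaches the stop. The first part gets free at about 0.24 rad and rolls out in under 1 s; tongues in the floor hold back the rest, which roll on by one, within 1 s, once the paddle is up. One full press and return: one part.
- bush1: Short hollow steel bush, 34 mm outside diameter, 25 mm bore, 60 mm long, lying across the track; origin at its centre, y along its axis. Number 1 counted uphill from the gate.
- bush2: Short hollow steel bush, 34 mm outside diameter, 25 mm bore, 60 mm long, lying across the track; origin at its centre, y along its axis. Number 2 counted uphill from the gate.
- bush3: Short hollow steel bush, 34 mm outside diameter, 25 mm bore, 60 mm long, lying across the track; origin at its centre, y along its axis. Number 3 counted uphill from the gate.
- bush4: Short hollow steel bush, 34 mm outside diameter, 25 mm bore, 60 mm long, lying across the track; origin at its centre, y along its axis. Number 4 counted uphill from the gate.
- pin1: Long solid steel pin, 25 mm diameter, 90 mm long, lying across the track; origin at its centre, y along its axis. Number 1 counted uphill from the gate.
- pin2: Long solid steel pin, 25 mm diameter, 90 mm long, lying across the track; origin at its centre, y along its axis. Number 2 counted uphill from the gate.
- pin3: Long solid steel pin, 25 mm diameter, 90 mm long, lying across the track; origin at its centre, y along its axis. Number 3 counted uphill from the gate.
- tape_roll: Roll of tape standing on its flat side, 84 mm across, 48 mm high, between the dispensers. Bystander: leave it alone.
- wrench: Steel wrench lying flat, 170 mm long, between the dispensers. Bystander: leave it alone.
- bolt: Large hex bolt standing on its head, 67 mm tall, 30 mm head. Bystander: leave it alone.
- spray_can: Spray can, 66 mm across, 170 mm tall, at the left. Bystander: leave it alone.
- mug: White mug, 80 mm across, 92 mm high, at the right. Bystander: leave it alone.
- grease_tub: Tub with a lid, 84 mm across, 75 mm high, at the right. Bystander: leave it alone.
Mind the look-alikes: they are no part of the job. What is shaped like the pin1 but green or purple is not meant.

How it is judged:
At the end, for the whole second after the job is handed in: The first two bushes and the first pin lie at rest in the pick-up ends of their dispensers (centre more than 100 mm downhill of the dispenser's middle, on the track), the other two bushes and two pins wait at rest in line behind the shut gates, and both levers are back up (below 0.03 rad) (x of bush1 in the frame of bush_dispenser between 0.1 and 0.17 m and x of bush2 in the frame of bush_dispenser between 0.1 and 0.17 m and x of pin1 in the frame of pin_dispenser between 0.1 and 0.17 m and x of bush3 in the frame of bush_dispenser between -0.1 and 0.068 m and x of bush4 in the frame of bush_dispenser between -0.1 and 0.068 m and x of pin2 in the frame of pin_dispenser between -0.1 and 0.068 m and x of pin3 in the frame of pin_dispenser between -0.1 and 0.068 m and z of bush1 in the frame of bush_dispenser between 0.055 and 0.14 m and y of bush1 in the frame of bush_dispenser between -0.02 and 0.02 m and linear speed of each of bush1, bush2, bush3, bush4, pin1, pin2, pin3 below 0.03 m/s and z of bush2 in the frame of bush_dispenser between 0.055 and 0.14 m and y of bush2 in the frame of bush_dispenser between -0.02 and 0.02 m and z of bush3 in the frame of bush_dispenser between 0.055 and 0.14 m and y of bush3 in the frame of bush_dispenser between -0.02 and 0.02 m and z of bush4 in the frame of bush_dispenser between 0.055 and 0.14 m and y of bush4 in the frame of bush_dispenser between -0.02 and 0.02 m and z of pin1 in the frame of pin_dispenser between 0.055 and 0.14 m and y of pin1 in the frame of pin_dispenser between -0.02 and 0.02 m and z of pin2 in the frame of pin_dispenser between 0.055 and 0.14 m and y of pin2 in the frame of pin_dispenser between -0.02 and 0.02 m and z of pin3 in the frame of pin_dispenser between 0.055 and 0.14 m and y of pin3 in the frame of pin_dispenser between -0.02 and 0.02 m and value of joint each of bush_lever, pin_lever below 0.03 rad); the robot touches nothing.
It fails at once if a bush or pin is touched by the robot (contact force between any of the fingers, the arm and bush1 above 0.5 N or contact force between any of the fingers, the arm and bush2 above 0.5 N or contact force between any of the fingers, the arm and bush3 above 0.5 N or contact force between any of the fingers, the arm and bush4 above 0.5 N or contact force between any of the fingers, the arm and pin1 above 0.5 N or contact force between any of the fingers, the arm and pin2 above 0.5 N or contact force between any of the fingers, the arm and pin3 above 0.5 N).
It fails at once if a bush or pin is lifted off its track (z of any of bush1, bush2, bush3, bush4 in the frame of bush_dispenser above 0.16 m or z of any of pin1, pin2, pin3 in the frame of pin_dispenser above 0.16 m).
It fails at once if a gate is touched by the robot instead of being lifted by its paddle (contact force between any of the fingers, the arm and bush_lever_c11 above 0.5 N or contact force between any of the fingers, the arm and bush_lever_c12 above 0.5 N or contact force between any of the fingers, the arm and pin_lever_c11 above 0.5 N or contact force between any of the fingers, the arm and pin_lever_c12 above 0.5 N).
It fails at once if another thing on the counter is moved by more than 30 mm (distance of any of tape_roll, wrench, bolt, spray_can, mug, grease_tub from where it was at the start of the episode above 0.03 m).
It also fails if it takes over 61 s, if anything falls off the work surface, if the arm or the gripper's body presses on something with over 40 N, if the wrist force passes 120 N, or if a joint passes its speed limit or range.

### The arm

A 6-joint arm with a two-finger parallel gripper is mounted at the origin on the work surface. World frame = base frame: x ahead of the robot, y to its left, z up, the work surface at z = 0. Lengths are in m, angles in rad, forces in N, time in s.
With the tool pointing down it reaches from about 0.3 to 0.875 m from the base axis. Payload 6.4 kg.
Tool frame: the origin (TCP) lies on the centre line of the jaws, within the pads' length; the fingertips stand 11 mm ahead of it and the grasp point (between the pads) lies 8 mm behind it (ctrl.tip_reach is the distance from the TCP to the fingertips, in m); z points along the fingers, y is the direction in which the jaws open and shut (so a half turn about z gives the same grasp; the last joint's range is limited). The gripper opens to 85 mm and grips with 20 to 120 N. Pads are 22 mm wide; open, the fingers measure 114 mm over their backs; the gripper's body (76 mm by 85 mm) begins 54 mm behind the grasp point. The pads swing forward as they close: fully open they stand 13 mm farther back than shut.
Start: joints at [0.993, 0.181, 1.607, -0, 1.354, -0.206], TCP at [0.209, 0.536, 0.212] pointing down, gripper open.
Joint ranges: [-2.99, 2.99], [-0.89, 2.07], [0.3, 2.58], [-1.14, 4.28], [0, 2.63], [-3.12, 3.12]. Speed limits (rad/s): [2.57, 2.57, 3.01, 3.14, 3.14, 3.14].

### API

Orientations are given as a unit quaternion [w, x, y, z].
In Python, from bench import get_obs, camera, camera_model, ctrl gives the robot as it stands.
- The arm moves only by the shell command python3 -m inch 'ROWS'. ROWS is a JSON object of lists of equal length, an entry for each row: "linear": the shift along the tool's x, y, z in m, a list of three; "rot": the turn, a rotation vector about the tool's x, y, z in rad, a list of three; "claw": the opening, from 0 (shut) to 1 (fully open). A call has exactly 5 rows; each row is the pose to reach, as a shift and turn from the pose commanded when the call began, along the tool's axes at that moment; what a row does not reach only later rows make up. A row lasts 1/8 s, in which the tool goes at most 62.5 mm and 10.7 degrees, less where a joint would pass 70% of its speed; a pose out of reach is approached as far as the arm can. A call with a gripper value outside its range is refused whole. The fingers move at their own pace and stop on an object; the grip force is fixed at half the most. Time passes only in rows, so rows that repeat a pose let the fingers close, or fill a call up. It gives the time, the measured TCP pose, the force and the opening at its end, in the units of the state.
- get_obs(): the state, without advancing time (a new reading comes with each control period).
- camera(name): name is "side" or "top"; returns the picture (480x640x3 uint8, red, green, blue); there is no depth.
- camera_model(name): a dict with "mtx" (3x3 intrinsics, pixels), "k1" (the pictures are not rectified: a ray, as slopes to the right and down, at radius r is drawn at 1 + k1 r^2 times it, then the intrinsics apply), "eye" and "rotation" of the camera in the world. Camera axes: x right, y down, z forward; pixel columns grow to the right and rows downward; lengths in m; the calibration is good to about 2 mm. A picture is of the moment at which its call begins. camera_model takes no time and is no camera call.
- ctrl.hand_in(): hands the job in, once; it reports no verdict.
The state is a dict: "time_s": time; "q": joint angles; "dq": joint speeds; "joint_efforts": joint torques, N m; "eef_pos": TCP position; "eef_rot": TCP orientation; "wrist_force": force on the tool from outside, world axes, zero at the start; "torque": the same for the moment, N m; "opening": opening from 0.0 (shut) to 1.0 (fully open).
Only numpy, scipy, OpenCV 4.12 (cv2) and the standard library are available. Lean on these libraries where they do the work, as an engineer would, in place of code of your own. Each camera call takes 0.05 s, during which the arm holds its last target. There are 200 camera calls.

## Working session

There is one attempt and no reset: what is moved stays moved. The work goes in short steps, Python scripts to look and compute and a shell command to move; the robot and the scene stay as the last step left them, time stands still between calls to the robot, and variables do not carry over. Pictures are saved under pics/ and viewed, on a budget of 10 in all, crops included, one or two more only if the job needs it, and the job is handed in when it is done.

```bash
mkdir -p pics; python3 - <<'E'
from bench import get_obs,camera,camera_model,ctrl
import cv2
for n in("top","side"):
    cv2.imwrite(f"pics/{n}0.png",camera(n)[:,:,::-1]); print(n,camera_model(n))
print(get_obs(),ctrl.tip_reach)
E
```

```text
top {'mtx': array([[439.3735437 ,   0.        , 313.79404859],
       [  0.        , 439.3735437 , 238.02415195],
       [  0.        ,   0.        ,   1.        ]]), 'k1': 0.01632034733082187, 'eye': array([0.50342649, 0.00985108, 1.11610007]), 'rotation': array([ 0.0171475 , -0.70232434,  0.71085629, -0.03361284])}
side {'mtx': array([[509.77222918,   0.        , 314.80785706],
       [  0.        , 509.77222918, 232.13436483],
       [  0.        ,   0.        ,   1.        ]]), 'k1': -0.06800509846757316, 'eye': array([ 0.20264031, -0.81634481,  0.88519871]), 'rotation': array([-0.40492468,  0.88842303, -0.19927807,  0.08383782])}
{'time_s': 0.1, 'q': array([ 9.92714245e-01,  1.81467359e-01,  1.60790550e+00,  7.98576542e-06,
        1.35381879e+00, -2.06293507e-01]), 'dq': array([-0.00185064, -0.00313728, -0.00118961,  0.00125477, -0.00026621,
       -0.00068424]), 'joint_efforts': array([ 4.43439376e-04, -4.45878267e+01, -3.52235699e+01, -1.84131463e-04,
        4.29120482e-03,  2.64191851e-05]), 'eef_pos': array([0.20856906, 0.53527044, 0.21137515]), 'eef_rot': array([-3.09179253e-04,  1.84826276e-01,  9.82770883e-01, -7.37305464e-04]), 'wrist_force': array([-0.02095787, -0.89233902,  0.24565116]), 'torque': array([-0.04048806, -0.03303161,  0.04650154]), 'opening': 1.003956325872532} 0.011
```

View pics/top0.png

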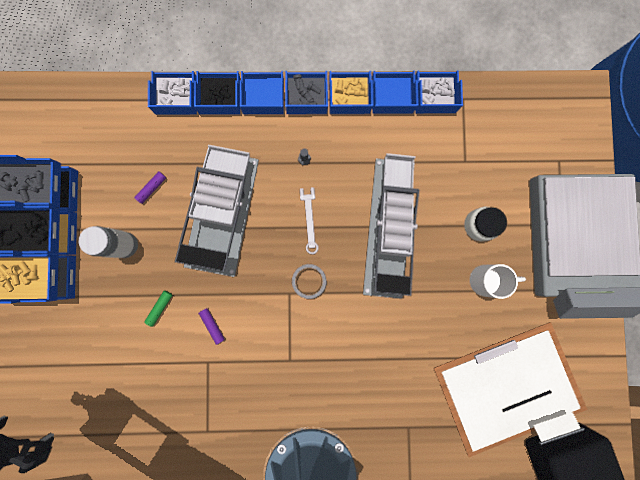

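View pics/side0.png

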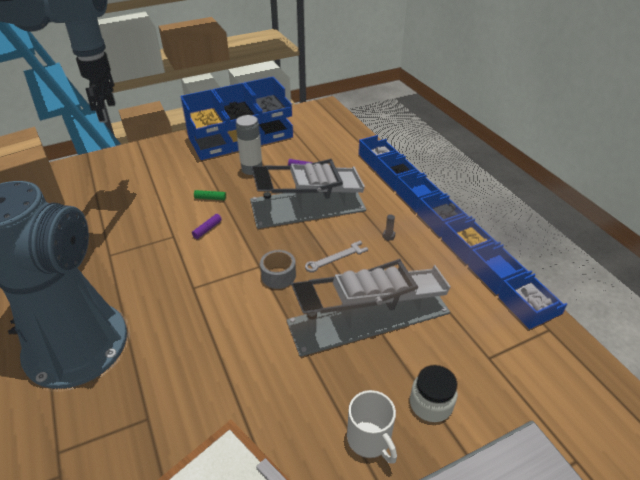

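The top view shows the pin dispenser at the left (3 wide pins, paddle near (203,256)) and the bush dispenser at the right (4 bushes, paddle near (394,285)). Possible mix-ups:
- **Paddles:** the black plates at (203,256) and (394,285). The dark lid of the tub at (490,222) is not a paddle.
- **Pins:** the green piece at (159,309) and the purple ones at (150,187) and (211,326) are not meant.

Next I'll measure both paddles and check them in a crop.

```bash
cat > h.py <<'E'
import numpy as np,cv2
from bench import camera_model
from scipy.spatial.transform import Rotation as R
def ray(n,uv):
    m=camera_model(n); d=np.array([m["k1"],0,0,0,0])
    p=cv2.undistortPoints(np.array([[uv]],float),m["mtx"],d)[0,0]
    w,x,y,z=m["rotation"]; return m["eye"],R.from_quat([x,y,z,w]).apply([p[0],p[1],1])
def onz(n,uv,z):
    e,d=ray(n,uv); return e+d*(z-e[2])/d[2]
E
python3 - <<'E'
import cv2,numpy as np
from h import *
t=cv2.imread("pics/top0.png"); s=cv2.imread("pics/side0.png")
def blob(im,x0,y0,x1,y1,th=50):
    m=np.zeros(im.shape[:2],np.uint8); m[y0:y1,x0:x1]=(im[y0:y1,x0:x1].max(2)<th)*255
    m=cv2.morphologyEx(m,cv2.MORPH_OPEN,np.ones((5,5)))
    c=max(cv2.findContours(m,0,2)[0],key=cv2.contourArea); M=cv2.moments(c)
    return (M['m10']/M['m00'],M['m01']/M['m00']),cv2.minAreaRect(c),c
for nm,tb,sb,z in(("pin",(170,235,240,280),(245,160,280,200),.118),("bush",(370,265,420,300),(285,275,330,320),.126)):
    a,ra,ca=blob(t,*tb); b,rb,cb=blob(s,*sb)
    e1,d1=ray("top",a);e2,d2=ray("side",b)
    k=np.linalg.lstsq(np.c_[d1,-d2],e2-e1,rcond=None)[0]; p,q=e1+k[0]*d1,e2+k[1]*d2
    print(nm,a,ra,"tri",p.round(4),q.round(4),"plane",onz("top",a,z).round(4),onz("side",b,z).round(4))
    bx=np.array([onz("top",u,z)[:2] for u in cv2.boxPoints(ra)]);print(bx.round(4).tolist(),np.linalg.norm(np.diff(bx,axis=0),axis=1))
    cv2.drawContours(t,[ca],-1,(0,0,255),1);cv2.drawContours(s,[cb],-1,(0,0,255),1)
r=lambda i:cv2.resize(i,(390,290),interpolation=cv2.INTER_CUBIC)
cv2.imwrite("pics/c1.png",np.vstack([np.hstack([r(t[140:285,165:360][:, :195]),r(t[150:305,340:535])]),np.hstack([r(s[140:240,230:370]),r(s[250:360,280:460])])]))
E
```

```text
pin (201.35364145658264, 256.88702147525674) ((201.4303741455078, 256.8760070800781), (46.76052474975586, 16.934301376342773), 10.491477012634277) tri [0.5353 0.2406 0.1169] [0.532  0.2417 0.1171] plane [0.5353 0.2403 0.118 ] [0.5316 0.2405 0.118 ]
[[0.5269, 0.2949], [0.5643, 0.2883], [0.5438, 0.1852], [0.5064, 0.192]] [0.03801318 0.10518195 0.03807638]
bush (393.3977708115639, 283.9651689306861) ((393.1991271972656, 284.0132751464844), (32.727352142333984, 16.762788772583008), 3.814074993133545) tri [ 0.4691 -0.1898  0.1348] [ 0.463  -0.1875  0.1345] plane [ 0.4688 -0.1915  0.126 ] [ 0.4659 -0.1803  0.126 ]
[[0.453, -0.1526], [0.4904, -0.156], [0.4846, -0.2297], [0.4471, -0.2261]] [0.03754736 0.07393815 0.03758383]
```

View pics/c1.png

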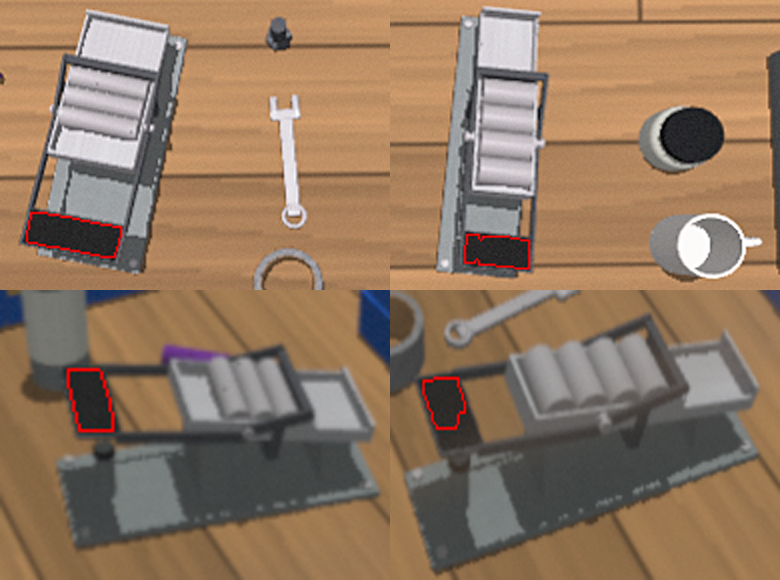

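Crop check: the red outlines sit on the two black paddle plates. The pin dispenser (3 pins, wide paddle) is at the left and the bush dispenser (4 bushes) at the right. Pin paddle is at about (0.534, 0.240) and bush paddle at about (0.468, -0.190). I'll do the pin first: shut the gripper and move over its paddle.

```bash
python3 -m inch '{"linear":[[-0.055,-0.021,0],[-0.11,-0.042,0],[-0.165,-0.063,0],[-0.22,-0.084,0],[-0.275,-0.105,0]],"rot":[[0,0,-0.04],[0,0,-0.08],[0,0,-0.12],[0,0,-0.16],[0,0,-0.19]],"claw":[0,0,0,0,0]}'
cat > go.py <<'E'
import sys,numpy as np
from scipy.spatial.transform import Rotation as R
from bench import get_obs
o=get_obs(); w,x,y,z=o["eef_rot"]; r=R.from_quat([x,y,z,w]); t=np.array(eval(sys.argv[1]))
print("t",round(o["time_s"],2),"pos",o["eef_pos"].round(4),"F",o["wrist_force"].round(1),"open",round(o["opening"],2))
print("x-axis",r.apply([1,0,0]).round(3),"z",r.apply([0,0,1]).round(3),"tool shift",r.inv().apply(t-o["eef_pos"]).round(4))
E
python3 go.py '[.534,.240,.165]'
```

```text
time_s: 0.72
eef_pos: [0.4279, 0.3365, 0.2119]
eef_rot: [-0.0, 0.09, 0.996, -0.0]
wrist_force: [0.3, 0.7, 1.2]
opening: -0.0
t 0.72 pos [0.4279 0.3365 0.2119] F [0.3 0.7 1.2] open -0.0
x-axis [-0.984  0.18   0.   ] z [-0. -0. -1.] tool shift [-0.1217 -0.0759  0.0469]
```

```bash
python3 -m inch '{"linear":[[-0.04,-0.025,0.0],[-0.08,-0.05,0.01],[-0.122,-0.076,0.02],[-0.122,-0.076,0.04],[-0.122,-0.076,0.047]],"rot":[[0,0,0],[0,0,0],[0,0,0],[0,0,0],[0,0,0]],"claw":[0,0,0,0,0]}'
python3 go.py '[.534,.240,.082]'; python3 - <<'E'
from bench import camera
import cv2,numpy as np
r=lambda i:cv2.resize(i,(390,400),interpolation=cv2.INTER_CUBIC)
cv2.imwrite("pics/c2.png",np.hstack([r(camera("top")[150:300,150:296]),r(camera("side")[100:240,225:371])])[:,:,::-1])
E
```

```text
time_s: 1.35
eef_pos: [0.5323, 0.2404, 0.1632]
eef_rot: [-0.002, 0.091, 0.996, -0.0]
wrist_force: [-0.3, 1.0, -0.8]
opening: 0.002
t 1.35 pos [0.5323 0.2404 0.1632] F [-0.3  1.  -0.8] open 0.0
x-axis [-0.983  0.182  0.003] z [-0.003 -0.001 -1.   ] tool shift [-0.002   0.      0.0812]
```

View pics/c2.png

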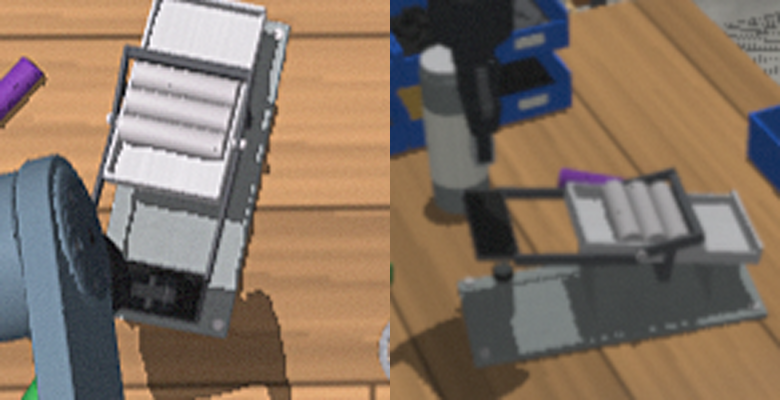

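The top view shows the gripper end over the pin paddle, near (160,290) in the crop. The side view shows the shut fingers hanging just above the plate, near (485,160). Now I'll press.

```bash
python3 -m inch '{"linear":[[0,0,0.02],[0,0,0.035],[0,0,0.05],[0,0,0.062],[0,0,0.072]],"rot":[[0,0,0],[0,0,0],[0,0,0],[0,0,0],[0,0,0]],"claw":[0,0,0,0,0]}'
python3 go.py '[.534,.240,.082]'
```

```text
time_s: 2.08
eef_pos: [0.5329, 0.2414, 0.0928]
eef_rot: [-0.0, 0.091, 0.996, 0.0]
wrist_force: [-2.7, 0.9, 3.7]
opening: -0.006
t 2.08 pos [0.5329 0.2414 0.0928] F [-2.7  0.9  3.7] open -0.01
x-axis [-0.984  0.181  0.001] z [-0.001  0.    -1.   ] tool shift [-0.0013 -0.0012  0.0108]
```

```bash
python3 -m inch '{"linear":[[0,0,0.004],[0,0,0.008],[0,0,0.011],[0,0,0.012],[0,0,0.012]],"rot":[[0,0,0],[0,0,0],[0,0,0],[0,0,0],[0,0,0]],"claw":[0,0,0,0,0]}'
python3 go.py '[.534,.240,.082]'; python3 - <<'E'
from bench import camera
import cv2,numpy as np
r=lambda i:cv2.resize(i,(390,400),interpolation=cv2.INTER_CUBIC)
cv2.imwrite("pics/c3.png",np.hstack([r(camera("top")[130:280,150:296]),r(camera("side")[100:240,225:371])])[:,:,::-1])
E
```

```text
time_s: 2.7
eef_pos: [0.5332, 0.2413, 0.0813]
eef_rot: [0.0, 0.091, 0.996, 0.0]
wrist_force: [-3.9, 2.0, 4.0]
opening: -0.001
t 2.7 pos [0.5332 0.2413 0.0813] F [-3.9  2.   4. ] open -0.0
x-axis [-0.984  0.181 -0.   ] z [ 0.  0. -1.] tool shift [-0.001  -0.0012 -0.0007]
```

View pics/c3.png

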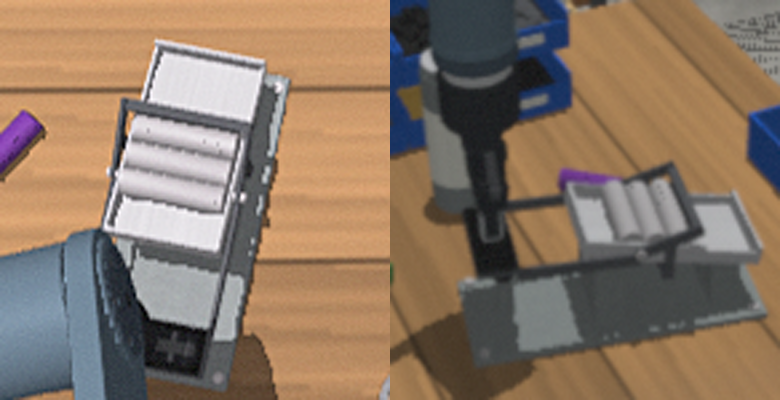

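The paddle is partly down, the gate frame is raised at (670,170), and all three pins are still waiting. The force is only about 4 N, so it isn't on the stop yet. I'll press on gently.

```bash
python3 -m inch '{"linear":[[0,0,0.002],[0,0,0.004],[0,0,0.006],[0,0,0.006],[0,0,0.006]],"rot":[[0,0,0],[0,0,0],[0,0,0],[0,0,0],[0,0,0]],"claw":[0,0,0,0,0]}'
python3 go.py '[.534,.240,.082]'
```

```text
time_s: 3.42
eef_pos: [0.5333, 0.2413, 0.0752]
eef_rot: [0.0, 0.091, 0.996, 0.0]
wrist_force: [-2.9, 3.0, 5.0]
opening: -0.007
t 3.42 pos [0.5333 0.2413 0.0752] F [-2.9  3.   5. ] open -0.01
x-axis [-0.984  0.181 -0.   ] z [ 0.  0. -1.] tool shift [-0.0009 -0.0011 -0.0068]
```

```bash
python3 -m inch '{"linear":[[0,0,0.002],[0,0,0.004],[0,0,0.006],[0,0,0.006],[0,0,0.006]],"rot":[[0,0,0],[0,0,0],[0,0,0],[0,0,0],[0,0,0]],"claw":[0,0,0,0,0]}'
python3 go.py '[.534,.240,.082]';python3 - <<'E'
from bench import camera
import cv2,numpy as np
r=lambda i:cv2.resize(i,(390,400),interpolation=cv2.INTER_CUBIC)
cv2.imwrite("pics/c4.png",np.hstack([r(camera("top")[130:280,150:296]),r(camera("side")[100:240,225:371])])[:,:,::-1])
E
```

```text
time_s: 4.05
eef_pos: [0.5335, 0.2412, 0.0693]
eef_rot: [0.0, 0.091, 0.996, 0.0]
wrist_force: [-1.9, 1.9, 4.8]
opening: 0.002
t 4.05 pos [0.5335 0.2412 0.0693] F [-1.9  1.9  4.8] open 0.0
x-axis [-0.984  0.181 -0.   ] z [ 0.001  0.    -1.   ] tool shift [-0.0008 -0.0011 -0.0127]
```

View pics/c4.png

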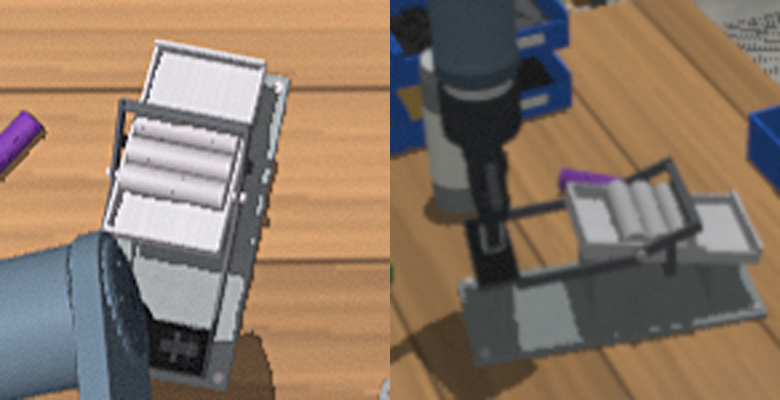

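The lever is further down and the gate higher at (670,165), with the pins still held. At the same plate height the TCP reads lower than I expected, so I'll keep pressing until the force rises.

```bash
python3 -m inch '{"linear":[[0,0,0.002],[0,0,0.004],[0,0,0.006],[0,0,0.007],[0,0,0.008]],"rot":[[0,0,0],[0,0,0],[0,0,0],[0,0,0],[0,0,0]],"claw":[0,0,0,0,0]}'
python3 go.py '[.534,.240,.082]'
```

```text
time_s: 4.78
eef_pos: [0.5341, 0.2411, 0.0617]
eef_rot: [0.001, 0.091, 0.996, 0.0]
wrist_force: [-0.2, 1.0, 5.4]
opening: -0.001
t 4.78 pos [0.5341 0.2411 0.0617] F [-0.2  1.   5.4] open -0.0
x-axis [-0.984  0.181 -0.002] z [ 0.002 -0.    -1.   ] tool shift [-0.0002 -0.0011 -0.0203]
```

```bash
python3 - <<'E'
from bench import camera
import cv2,numpy as np
r=lambda i:cv2.resize(i,(390,500),interpolation=cv2.INTER_CUBIC)
cv2.imwrite("pics/c5.png",np.hstack([r(camera("top")[150:270,170:264]),r(camera("side")[120:240,240:334])])[:,:,::-1])
E
```

```text
(no output)
```

View pics/c5.png

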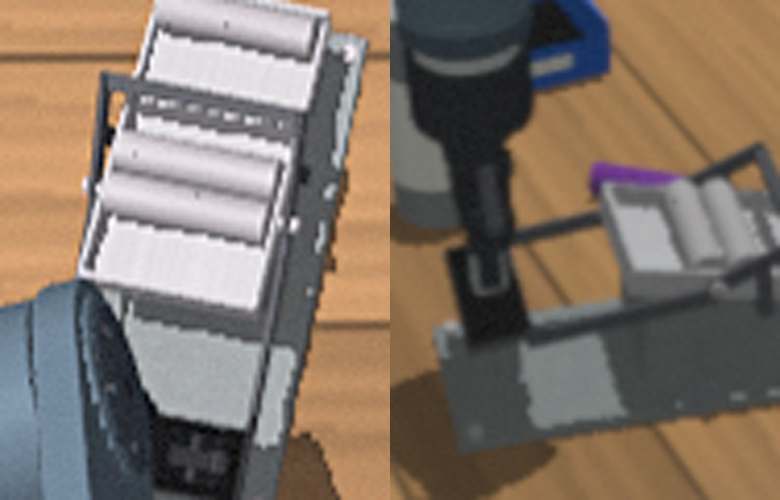

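The first pin has rolled to the pick-up end, at (235,20) in the crop, and the two others are held by the tongues. The press should be a full one, so I'll go on to the stop.

```bash
python3 -m inch '{"linear":[[0,0,0.002],[0,0,0.004],[0,0,0.006],[0,0,0.006],[0,0,0.006]],"rot":[[0,0,0],[0,0,0],[0,0,0],[0,0,0],[0,0,0]],"claw":[0,0,0,0,0]}'
```

```text
time_s: 5.5
eef_pos: [0.5347, 0.241, 0.056]
eef_rot: [0.001, 0.091, 0.996, 0.0]
wrist_force: [0.2, 0.8, 7.1]
opening: -0.002
```

```bash
python3 -m inch '{"linear":[[0,0,0.001],[0,0,0.002],[0,0,0.003],[0,0,0.004],[0,0,0.005]],"rot":[[0,0,0],[0,0,0],[0,0,0],[0,0,0],[0,0,0]],"claw":[0,0,0,0,0]}'
```

```text
time_s: 6.12
eef_pos: [0.5354, 0.241, 0.0526]
eef_rot: [0.002, 0.091, 0.996, 0.0]
wrist_force: [-4.3, -2.3, 21.1]
opening: -0.001
```

The force rose to 21 N, so it's on the stop. Now I'll lift straight up.

```bash
python3 -m inch '{"linear":[[0,0,-0.015],[0,0,-0.035],[0,0,-0.06],[0,0,-0.09],[0,0,-0.13]],"rot":[[0,0,0],[0,0,0],[0,0,0],[0,0,0],[0,0,0]],"claw":[0,0,0,0,0]}'
python3 go.py '[.468,-.190,.19]'
```

```text
time_s: 6.75
eef_pos: [0.5322, 0.2403, 0.18]
eef_rot: [-0.001, 0.091, 0.996, -0.001]
wrist_force: [-0.1, 0.7, 0.4]
opening: -0.0
t 6.75 pos [0.5322 0.2403 0.18  ] F [-0.1  0.7  0.4] open -0.0
x-axis [-0.983  0.181  0.002] z [-0.003 -0.002 -1.   ] tool shift [-0.0148 -0.4348 -0.0091]
```

```bash
python3 -m inch '{"linear":[[-0.002,-0.06,-0.02],[-0.004,-0.12,-0.02],[-0.006,-0.18,-0.02],[-0.008,-0.24,-0.02],[-0.01,-0.3,-0.02]],"rot":[[0,0,-0.02],[0,0,-0.04],[0,0,-0.06],[0,0,-0.08],[0,0,-0.09]],"claw":[0,0,0,0,0]}'
python3 go.py '[.468,-.190,.172]'
```

```text
time_s: 7.38
eef_pos: [0.4878, -0.0579, 0.2002]
eef_rot: [-0.0, 0.046, 0.999, -0.0]
wrist_force: [1.2, -0.5, -1.3]
opening: 0.0
t 7.38 pos [ 0.4878 -0.0579  0.2002] F [ 1.2 -0.5 -1.3] open 0.0
x-axis [-0.996  0.091  0.   ] z [-0.001 -0.001 -1.   ] tool shift [ 0.0076 -0.1334  0.0283]
```

```bash
python3 -m inch '{"linear":[[0.003,-0.045,0],[0.006,-0.09,0],[0.008,-0.133,0.01],[0.008,-0.133,0.02],[0.008,-0.133,0.028]],"rot":[[0,0,0],[0,0,0],[0,0,0],[0,0,0],[0,0,0]],"claw":[0,0,0,0,0]}'
python3 go.py '[.468,-.190,.089]'; python3 - <<'E'
from bench import camera
import cv2,numpy as np
r=lambda i:cv2.resize(i,(390,400),interpolation=cv2.INTER_CUBIC)
T=camera("top");S=camera("side")
cv2.imwrite("pics/c6.png",np.vstack([np.hstack([r(T[150:300,325:471]),r(S[210:350,270:416])])[:,:,::-1][:400],cv2.resize(np.hstack([T[140:280,165:311],S[140:240,240:386].repeat(1,0)[:100] if 0 else cv2.resize(S[130:230,240:386],(146,140))])[:,:,::-1],(780,200))]))
E
```

```text
time_s: 8.0
eef_pos: [0.468, -0.187, 0.1713]
eef_rot: [-0.001, 0.046, 0.999, 0.0]
wrist_force: [-0.4, 0.3, -0.9]
opening: -0.0
t 8.0 pos [ 0.468  -0.187   0.1713] F [-0.4  0.3 -0.9] open -0.0
x-axis [-0.996  0.092  0.001] z [-0.001  0.001 -1.   ] tool shift [-0.0004 -0.003   0.0823]
```

View pics/c6.png

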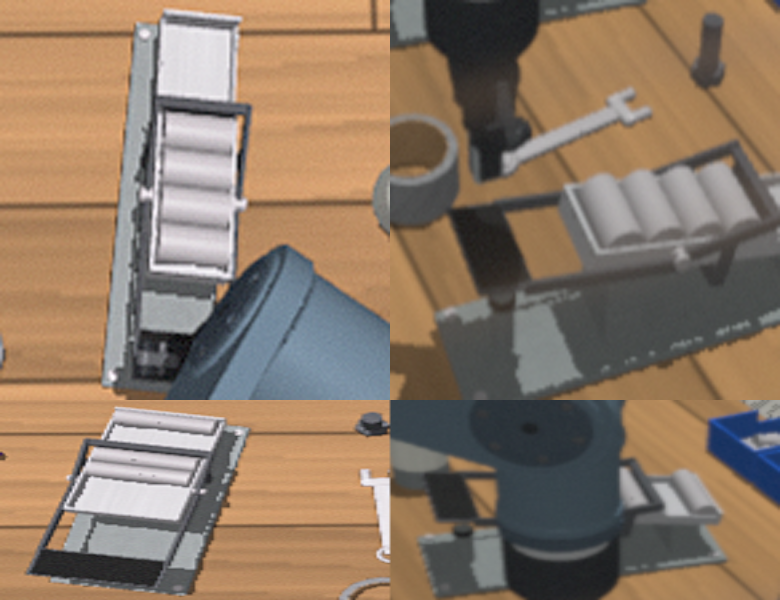

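The fingers hang above the bush paddle, with all four bushes waiting. At the pin dispenser, pin1 is at the lower end, the paddle is back up, and two pins are behind the gate. Now the first press on the bush paddle.

```bash
python3 -m inch '{"linear":[[0,-0.002,0.025],[0,-0.002,0.045],[0,-0.002,0.062],[0,-0.002,0.078],[0,-0.002,0.092]],"rot":[[0,0,0],[0,0,0],[0,0,0],[0,0,0],[0,0,0]],"claw":[0,0,0,0,0]}'
python3 -m inch '{"linear":[[0,0,0.006],[0,0,0.011],[0,0,0.014],[0,0,0.016],[0,0,0.017]],"rot":[[0,0,0],[0,0,0],[0,0,0],[0,0,0],[0,0,0]],"claw":[0,0,0,0,0]}'
```

```text
time_s: 8.72
eef_pos: [0.4684, -0.1889, 0.0797]
eef_rot: [-0.0, 0.046, 0.999, 0.0]
wrist_force: [-2.7, 2.6, 5.6]
opening: 0.002
time_s: 9.35
eef_pos: [0.4696, -0.1892, 0.0639]
eef_rot: [0.001, 0.046, 0.999, 0.0]
wrist_force: [0.6, 4.0, 6.8]
opening: 0.003
```

```bash
python3 -m inch '{"linear":[[0,0,0.002],[0,0,0.004],[0,0,0.005],[0,0,0.006],[0,0,0.007]],"rot":[[0,0,0],[0,0,0],[0,0,0],[0,0,0],[0,0,0]],"claw":[0,0,0,0,0]}'
```

```text
time_s: 9.98
eef_pos: [0.4705, -0.1894, 0.0593]
eef_rot: [0.002, 0.046, 0.999, -0.0]
wrist_force: [-6.2, 10.3, 31.6]
opening: 0.002
```

It's on the stop at 32 N. I'll hold briefly, then lift clear and wait for the row to roll on.

```bash
python3 -m inch '{"linear":[[0,0,-0.002],[0,0,-0.002],[0,0,-0.002],[0,0,-0.002],[0,0,-0.002]],"rot":[[0,0,0],[0,0,0],[0,0,0],[0,0,0],[0,0,0]],"claw":[0,0,0,0,0]}'
python3 -m inch '{"linear":[[0,0,-0.015],[0,0,-0.035],[0,0,-0.06],[0,0,-0.09],[0,0,-0.115]],"rot":[[0,0,0],[0,0,0],[0,0,0],[0,0,0],[0,0,0]],"claw":[0,0,0,0,0]}'
python3 -m inch '{"linear":[[0,0,0],[0,0,0],[0,0,0],[0,0,0],[0,0,0]],"rot":[[0,0,0],[0,0,0],[0,0,0],[0,0,0],[0,0,0]],"claw":[0,0,0,0,0]}'
python3 -m inch '{"linear":[[0,0,0],[0,0,0],[0,0,0],[0,0,0],[0,0,0]],"rot":[[0,0,0],[0,0,0],[0,0,0],[0,0,0],[0,0,0]],"claw":[0,0,0,0,0]}'
python3 -m inch '{"linear":[[0,0,0],[0,0,0],[0,0,0],[0,0,0],[0,0,0]],"rot":[[0,0,0],[0,0,0],[0,0,0],[0,0,0],[0,0,0]],"claw":[0,0,0,0,0]}'
python3 - <<'E'
from bench import camera
import cv2,numpy as np
r=lambda i:cv2.resize(i,(390,400),interpolation=cv2.INTER_CUBIC)
cv2.imwrite("pics/c7.png",np.hstack([r(camera("top")[150:300,325:471]),r(camera("side")[230:350,290:456])])[:,:,::-1])
E
```

```text
time_s: 10.6
eef_pos: [0.4703, -0.1893, 0.0601]
eef_rot: [0.002, 0.046, 0.999, -0.0]
wrist_force: [-0.7, 6.8, 15.5]
opening: 0.003
time_s: 11.22
eef_pos: [0.469, -0.1897, 0.1744]
eef_rot: [0.001, 0.046, 0.999, -0.0]
wrist_force: [0.0, 0.3, -0.2]
opening: -0.002
time_s: 11.85
eef_pos: [0.4682, -0.1892, 0.1727]
eef_rot: [-0.0, 0.046, 0.999, 0.0]
wrist_force: [-0.2, 1.4, -0.4]
opening: -0.001
time_s: 12.48
eef_pos: [0.4684, -0.1894, 0.1732]
eef_rot: [-0.0, 0.046, 0.999, 0.0]
wrist_force: [0.0, 0.0, 0.6]
opening: 0.004
time_s: 13.1
eef_pos: [0.4684, -0.1893, 0.1732]
eef_rot: [-0.0, 0.046, 0.999, 0.0]
wrist_force: [-0.2, 0.4, 0.2]
opening: -0.002
```

View pics/c7.png

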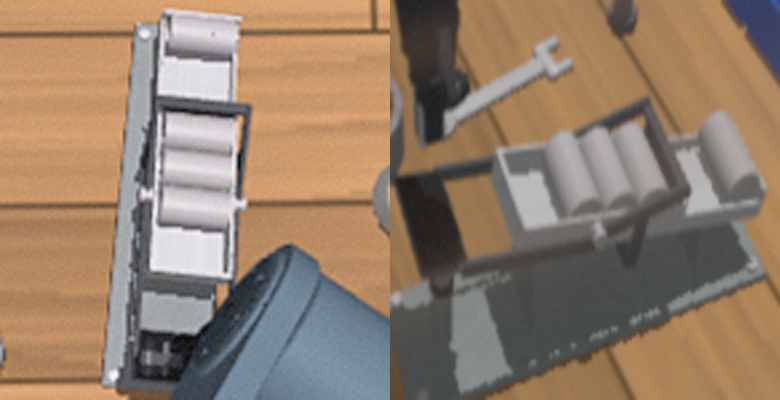

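One bush is at the lower end, at (203,35) in the crop. Three bushes have rolled on to the gate and the paddle is back up. Now the second press.

```bash
python3 -m inch '{"linear":[[0,0,0.025],[0,0,0.047],[0,0,0.064],[0,0,0.08],[0,0,0.094]],"rot":[[0,0,0],[0,0,0],[0,0,0],[0,0,0],[0,0,0]],"claw":[0,0,0,0,0]}'
python3 -m inch '{"linear":[[0,0,0.006],[0,0,0.011],[0,0,0.015],[0,0,0.018],[0,0,0.021]],"rot":[[0,0,0],[0,0,0],[0,0,0],[0,0,0],[0,0,0]],"claw":[0,0,0,0,0]}'
python3 -m inch '{"linear":[[0,0,0],[0,0,0],[0,0,0],[0,0,0],[0,0,0]],"rot":[[0,0,0],[0,0,0],[0,0,0],[0,0,0],[0,0,0]],"claw":[0,0,0,0,0]}'
```

```text
time_s: 13.82
eef_pos: [0.4683, -0.1895, 0.0787]
eef_rot: [-0.0, 0.046, 0.999, -0.0]
wrist_force: [-3.0, 0.3, 6.4]
opening: -0.004
time_s: 14.45
eef_pos: [0.4703, -0.1898, 0.0597]
eef_rot: [0.002, 0.046, 0.999, -0.0]
wrist_force: [-4.1, 5.6, 23.8]
opening: 0.002
time_s: 15.08
eef_pos: [0.4702, -0.1898, 0.0601]
eef_rot: [0.002, 0.046, 0.999, -0.0]
wrist_force: [-3.0, 3.0, 14.2]
opening: -0.002
```

On the stop again. I'll lift clear, move aside towards the robot, and let everything settle.

```bash
python3 -m inch '{"linear":[[0,0,-0.015],[0,0,-0.035],[0,0,-0.06],[0,0,-0.09],[0,0,-0.14]],"rot":[[0,0,0],[0,0,0],[0,0,0],[0,0,0],[0,0,0]],"claw":[0,0,0,0,0]}'
python3 -m inch '{"linear":[[0.04,0.02,-0.01],[0.08,0.06,-0.02],[0.1,0.11,-0.03],[0.12,0.16,-0.03],[0.12,0.2,-0.03]],"rot":[[0,0,0],[0,0,0],[0,0,0],[0,0,0],[0,0,0]],"claw":[0,0,0,0,0]}'
python3 -m inch '{"linear":[[0,0,0],[0,0,0],[0,0,0],[0,0,0],[0,0,0]],"rot":[[0,0,0],[0,0,0],[0,0,0],[0,0,0],[0,0,0]],"claw":[0,0,0,0,0]}'
python3 -m inch '{"linear":[[0,0,0],[0,0,0],[0,0,0],[0,0,0],[0,0,0]],"rot":[[0,0,0],[0,0,0],[0,0,0],[0,0,0],[0,0,0]],"claw":[0,0,0,0,0]}'
python3 - <<'E'
from bench import camera
import cv2,numpy as np
r=lambda i:cv2.resize(i,(390,290),interpolation=cv2.INTER_CUBIC)
t=camera("top");s=camera("side");a=cv2.imread("pics/top0.png")[:,:,::-1]
cv2.imwrite("pics/c8.png",np.vstack([np.hstack([r(t[130:310,60:302]),r(t[130:310,300:542])]),np.hstack([r(s[100:240,230:417]),r(s[230:370,280:467])])])[:,:,::-1])
E
```

```text
time_s: 15.7
eef_pos: [0.4677, -0.1887, 0.1977]
eef_rot: [-0.001, 0.046, 0.999, 0.001]
wrist_force: [0.5, -1.1, 0.2]
opening: -0.004
time_s: 16.32
eef_pos: [0.3668, 0.0224, 0.2286]
eef_rot: [0.001, 0.046, 0.999, -0.0]
wrist_force: [0.7, -0.7, 0.1]
opening: 0.002
time_s: 16.95
eef_pos: [0.3673, 0.0202, 0.2281]
eef_rot: [-0.0, 0.047, 0.999, 0.0]
wrist_force: [-0.8, -0.5, 0.8]
opening: -0.002
time_s: 17.58
eef_pos: [0.3673, 0.0208, 0.2282]
eef_rot: [0.0, 0.046, 0.999, -0.0]
wrist_force: [0.7, -0.3, 0.6]
opening: -0.003
```

View pics/c8.png

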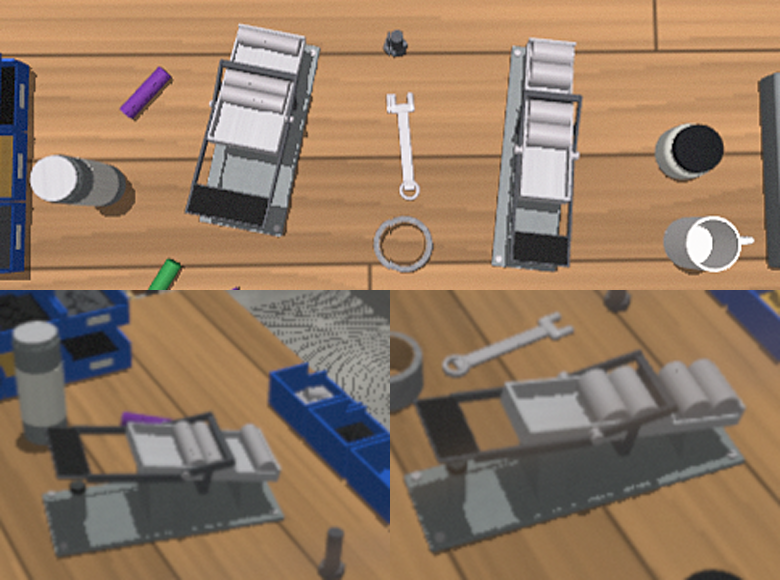

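The picture shows one pin and two bushes in the pick-up ends. Two pins and two bushes wait behind the shut gates, both paddles are up, and the bystanders haven't moved. I'll hand in.

```bash
python3 -c "
from bench import ctrl
print(ctrl.hand_in())"
```

```text
the job is handed in; nothing more can be done
None
```

The hinge kit is issued and handed in, at about 18 s of the 61 s allowed. With the gripper shut, I pressed the pin paddle once and the bush paddle twice, each time to the stop. I let it come right back up after each press.

- **Final picture:** one pin and two bushes lie in the pick-up ends. Two pins and two bushes wait behind the shut gates, and both paddles are up. The other things on the counter look unmoved. I judged all of this by eye and measured no final positions or lever angles; the hand-in gave no verdict.
- **Forces:** the highest wrist force I read was about 32 N, against the 120 N limit. After the last lift it was back to about zero, and the arm was clear of everything.
- **One disagreement:** the paddles reached their stops with the tool point about 28 mm lower than the stated heights and fingertip reach predict. I did not find out why, so I pressed until the force rose and did not rely on the predicted height.

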